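# Set the depth dial of the key cutter to the red peg and lock it

### The arm

A 6-joint arm with a two-finger parallel gripper is mounted at the origin on a cart in front of the work surface, level with it; the furniture and walls round the work are solid. World frame = base frame: x ahead of the robot, y to its left, z up, the work surface at z = 0. Lengths are in m, angles in rad, forces in N, time in s.
With the tool pointing down it reaches from about 0.35 to 0.725 m from the base axis. Payload 4.3 kg.
Tool frame: the origin (TCP) lies between the finger pads; the fingertips stand bot.tip_extent ahead of it and the grasp point (between the pads) lies 11 mm behind it (bot.tip_extent is the distance from the TCP to the fingertips, in m); z points along the fingers, y is the line along which they close (so a half turn about z gives the same grasp; the last joint's range is limited). The gripper opens to 85 mm and grips with 20 to 120 N. Pads are 22 mm wide; open, the fingers measure 114 mm over their backs; the gripper's body (76 mm by 85 mm) begins 54 mm behind the grasp point. The pads swing forward as they close: fully open they stand 13 mm farther back than shut.
Start: joints at [-1.302, 0.377, 0.081, 1.274, 0, 1.46], TCP at [0.213, -0.534, 0.239] pointing down, gripper open.
Joint ranges: [-2.72, 2.72], [-0.84, 1.66], [-1.02, 1.22], [-1.77, 2.12], [-1.37, 1.28], [-3.14, 3.14]. Speed limits (rad/s): [2.57, 2.57, 3.14, 3.14, 3.14, 3.14].

### API

Orientations are given as a 3x3 rotation matrix whose columns are the frame's x, y, z axes.
In Python, from station import bot, cams, finder gives the robot as it stands.
- The arm moves only by the shell command python3 -m handwheel 'ROWS' [FORCE]. ROWS is JSON, a list of rows, each an object with "hand": the opening, from 0 (shut) to 1 (fully open); "dp": the shift along the tool's x, y, z in mm, a list of three; "twist": the turn, a rotation vector about the tool's x, y, z in rad, a list of three. In form: [{"hand": hand, "dp": [x, y, z], "twist": [rx, ry, rz]}, ...]. A call has 1 to 8 rows; each row is the pose to reach, as a shift and turn from the pose commanded when the call began, along the tool's axes at that moment; what a row does not reach only later rows make up. A row lasts 1/8 s, in which the tool goes at most 62.5 mm and 10.7 degrees, less where a joint would pass 70% of its speed; a pose out of reach is approached as far as the arm can. A call with a gripper value outside its range is refused whole. The fingers move at their own pace and stop on an object; FORCE is the grip in N (left out, the last holds). Time passes only in rows, so rows that repeat a pose let the fingers close. It gives the time, the measured TCP pose, the force, the opening and the grip force at its end, in the units of the state.
- bot.read_state(): the state, without advancing time (a new reading comes with each control period).
- cams.grab_frame(name): name is "scene" or "top" or "wrist"; returns a dict with "image" (384x512x3 uint8, red, green, blue), "fx", "fy", "cx", "cy" (pixels), "xyz" and "rotation" of the camera in the world; the wrist camera has in their place "mount" (4x4, takes a point from camera to tool coordinates, whose origin is the TCP and whose axes are the flange's). Camera axes: x right, y down, z forward; pixel columns grow to the right and rows downward; lengths in m; the calibration is good to about 2 mm. The wrist camera is an equidistant fisheye: a pixel r from the principal point sees the ray r / f radians off the axis. A picture is of the moment at which its call begins: read the wrist's pose just before it. There is no depth.
- bot.hand_in(): hands the job in; it is judged then, once.
Trained networks look in a picture, given as the dict that the camera call returned (one of the last four; its "shot" number tells which), for a name from the list of things; names that differ only in an ending like _2 or _b are one class to them, and where a whole thing is asked for, a point or a joint stands for the part that bears it (a point fixed in the world has none). Each returns a list of dicts, best first, with "p" (0 to 1); they miss things now and then, are a little off and sometimes report something else, mostly with a low value. They report only what shows in the picture. A call takes as long as a camera call.
- finder.masks_of(picture, query): "pixels" (384x512 bool, what is visible of it).
- finder.tip_of(picture, query): "position" ([x, y, z] in m, in the coordinates of the camera as it stood for that picture, good to about 4 mm: a listed point, or the origin of a listed thing).
The state is a dict: "time_s": time; "joint_positions": joint angles; "qd": joint speeds; "effort": joint torques, N m; "position": TCP position; "tool_rot": TCP orientation; "ft_force": force on the tool from outside, world axes, zero at the start; "ft_torque": the same for the moment, N m; "opening": finger opening in m; "finger_force": force on a finger pad.
Only numpy, scipy, OpenCV 4.12 (cv2) and the standard library are available. Lean on these libraries where they do the work, as an engineer would, in place of code of your own. Each camera call takes 0.05 s, during which the arm holds its last target. There are 200 camera calls.

### The job

The next cut on the key cutter needs the depth marked by the red peg in the ring round the big knurled dial. Press the dial's rocker lock down at its far, ribbed end to free the dial, turn the dial by fingertip friction until its white line clicks into place at the red peg, then press the end of the rocker next to the dial, the one with the white bar, fully down so that the dial is locked there. Push and press only; leave the oil bottle, padlock, lock cylinder and red-headed key beside the machine where they lie.

Things in the scene. Friction and masses are not known exactly. Their poses are not given: they have to be found in the camera images.
- key_cutter: Code key cutter, fixed: 150 (its x) by 350 mm (y); origin under its centre on the bench, -x its front, +y its left; its yaw is the machine's yaw. Right part (y -173 to +35): deck 72 mm high with the dial (axis x 0, y -105) and rocker lock (pivot x 0, y -5). Left part: motor (up to 124 mm high) and key vice, not used.
- dial (a joint): Dial angle, rad, growing clockwise seen from above. Starts near 0 (white line towards the machine's front); clicks in at every 0.524 rad (30 degrees). A spring roller draws it into the nearest click from up to half a click away. Turning takes about 0.07 N m: press about 8 N on its top near the edge, or on the rim, and sweep round the axis. While locked it cannot turn (1 to 2 degrees of play).
- dial_top (a point): Centre of the dial's flat top, on its vertical axis, 101 mm above the bench. Black disc 88 mm across, 24 mm thick, knurled rim; it stands 2 mm clear of the scale ring. A grey-ribbed band on top lies 28 to 41 mm from the axis. To a finger it is a smooth disc gripped by friction only.
- dial_mark (a point): Point on the ray of the dial's white line, 54.5 mm from the axis (the radius of the pegs), 77 mm above the bench; turns with the dial. At the right setting it lies over the red peg.
- red_peg: Red round peg, 9 mm across, 6 mm high, fixed in the aluminium scale ring 54.5 mm from the dial's axis; origin at its foot, 75 mm above the bench. The wanted setting. Red, blue and yellow pegs stand, in an order that changes, at one click anticlockwise, one clockwise and two clockwise of the white line's start.
- blue_peg: Blue peg of the same form: another depth, not wanted now.
- yellow_peg: Yellow peg of the same form: another depth, not wanted now.
- lock_rocker (a joint): Tilt of the rocker, rad: 0 = locked (end next to the dial down; the start), 0.28 = free (far, ribbed end down). It stays where it is left. About 3 to 6 N at 22 mm from the pivot tips it; the pressed end sinks 6 mm to a stop. Its tooth drops into an index wheel under the dial, so it locks only when the dial sits in a click position.
- lock_end (a point): Press here to lock: white bar on the grey rocker's end next to the dial (machine's -y), 22 mm from the pivot, on the upper face; moves with it, 76 mm above the bench when locked, about 82 when free. Rocker 46 mm wide (machine's x), 62 long (y), between black cheeks 48 mm apart with tops 85.5 mm above the bench.
- free_end (a point): Where to press to free the dial: the rocker's far, ribbed end (+y side), 22 mm from the pivot, on its upper face; about 82 mm above the bench when locked, 76 mm when free.
- oil_bottle: Bystander: beige oil bottle with spout, 45 mm across, 133 mm tall, standing to the left of the machine; origin under its centre.
- lock_cylinder: Bystander: nickel lock cylinder 33x62x17 mm, lying to the left of the machine; origin under its centre.
- padlock: Bystander: brass padlock 68x42x16 mm, lying to the right of the machine; origin under its centre.
- red_key: Bystander: brass key with a red head, 31x66x8 mm, lying to the right of the machine; origin under its centre.

How it is judged:
By the outcome, as a careful person would: the job done as asked, in the order asked, and still so for the second after the job is handed in, with the robot touching nothing.
It also fails if it takes over 48 s, if anything falls off the work surface, if the arm or the gripper's body presses on something with over 40 N, if the wrist force passes 120 N, or if a joint passes its speed limit or range.

## Working session

There is one attempt and no reset: what is moved stays moved. The work goes in short steps, Python scripts to look and compute and a shell command to move; the robot and the scene stay as the last step left them, time stands still between calls to the robot, and variables do not carry over. Pictures are saved under pics/ and viewed, at most 10 in all, crops included, and the job is handed in when it is done.

```bash
mkdir -p pics; cat > h.py <<'E'
import numpy as np, cv2
from station import bot, cams, finder
def world(f,p):
    return np.array(f["rotation"])@np.array(p)+np.array(f["xyz"])
E
python3 - <<'E'
from h import *
s=bot.read_state(); print(s["time_s"],s["position"],np.round(s["tool_rot"],3).tolist(),bot.tip_extent,s["opening"])
for c in ("top","scene"):
    f=cams.grab_frame(c); cv2.imwrite(f"pics/{c}.png",f["image"][:,:,::-1])
    for n in ("key_cutter","dial_top","dial_mark","red_peg","blue_peg","yellow_peg","lock_end","free_end"):
        r=finder.tip_of(f,n)
        for q in r[:2]: print(c,n,round(q["p"],2),np.round(world(f,q["position"]),4))
E
```

```text
0.0 [ 0.2124689  -0.53359881  0.23834398] [[0.929, 0.37, -0.001], [0.37, -0.929, 0.002], [0.0, -0.002, -1.0]] 0.008 0.0857625442909032
top key_cutter 0.88 [ 0.4616  0.0023 -0.002 ]
top dial_top 0.64 [ 0.4584 -0.1009  0.0988]
top dial_top 0.46 [0.507  0.223  0.0014]
top dial_mark 0.71 [ 0.4047 -0.1037  0.079 ]
top red_peg 0.73 [ 0.4578 -0.0299  0.0766]
top lock_end 0.68 [ 0.4571 -0.027   0.0758]
top free_end 0.91 [0.4577 0.0125 0.0807]
scene key_cutter 0.9 [ 0.4607  0.0056 -0.0021]
scene key_cutter 0.36 [ 0.4609 -0.025   0.0748]
scene dial_top 0.58 [ 0.4594 -0.1034  0.1021]
scene dial_mark 0.89 [ 0.4035 -0.104   0.0802]
scene lock_end 0.47 [ 0.4572 -0.024   0.0726]
scene free_end 0.76 [0.4541 0.0177 0.0803]
```

View pics/top.png

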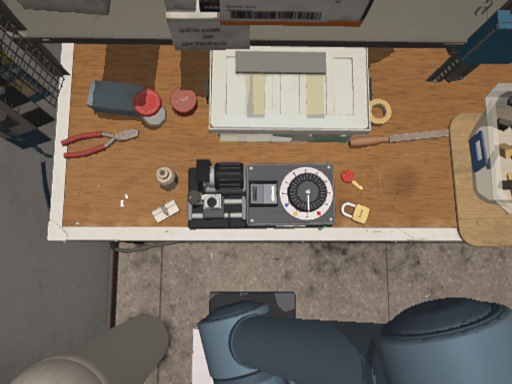

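View pics/scene.png

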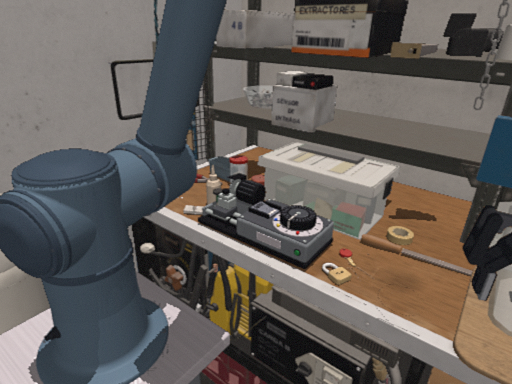

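The top view shows the dial at about (307,192) with its white line pointing to the front. The rocker is at (264,193), and a red spot at (319,212) looks like the red peg. I'll zoom in to check.

```bash
python3 - <<'E'
from h import *
im=cv2.imread("pics/top.png")[155:235,240:345]
cv2.imwrite("pics/crop.png",cv2.resize(im,None,fx=7,fy=7,interpolation=cv2.INTER_CUBIC))
f=cams.grab_frame("top")
def px(m,z):
    # ray to plane z
    v,u=np.nonzero(m); u=u.mean();v=v.mean()
    d=np.array(f["rotation"])@np.array([(u-f["cx"])/f["fx"],(v-f["cy"])/f["fy"],1]); o=np.array(f["xyz"])
    return np.round(o+d*(z-o[2])/d[2],4),(round(u,1),round(v,1)),m.sum()
for n,z in (("red_peg",.081),("blue_peg",.081),("yellow_peg",.081),("dial_top",.101),("lock_end",.08)):
    for q in finder.masks_of(f,n)[:2]: print(n,round(q["p"],2),px(q["pixels"],z))
hsv=cv2.cvtColor(f["image"],cv2.COLOR_RGB2HSV).astype(int); H,S,V=hsv[...,0],hsv[...,1],hsv[...,2]
w=np.zeros(H.shape,bool); w[160:226,276:336]=1
for n,m in (("red",((H<8)|(H>172))),("blue",(H>105)&(H<130)),("yel",(H>20)&(H<35))):
    m=m&(S>120)&(V>80)&w
    if m.any(): print(n,px(m,.081))
E
```

```text
dial_top 0.95 (array([ 0.4609, -0.1046,  0.101 ]), (np.float64(306.9), np.float64(191.4)), np.int64(1206))
lock_end 0.63 (array([ 0.4598, -0.0063,  0.08  ]), (np.float64(263.0), np.float64(193.1)), np.int64(514))
red (array([ 0.414 , -0.1333,  0.081 ]), (np.float64(318.5), np.float64(213.0)), np.int64(8))
blue (array([ 0.4329, -0.0589,  0.081 ]), (np.float64(286.0), np.float64(204.7)), np.int64(7))
yel (array([ 0.4139, -0.0793,  0.081 ]), (np.float64(295.0), np.float64(213.0)), np.int64(9))
```

View pics/crop.png

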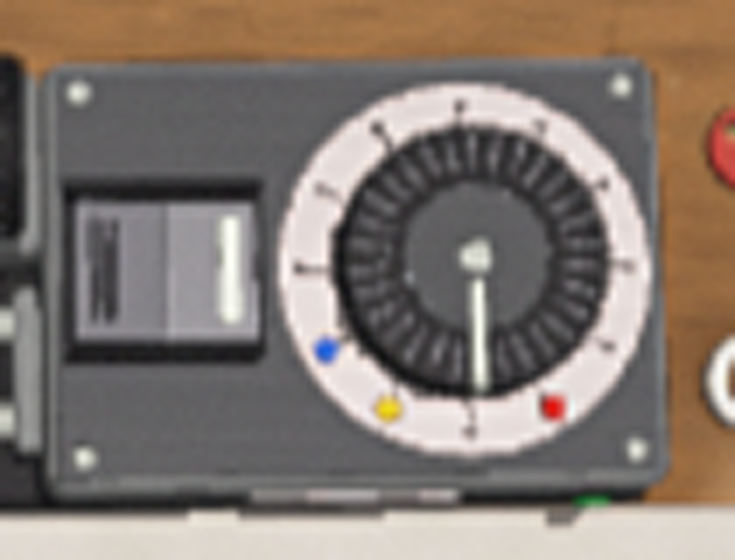

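The red peg, at crop (553,407), is one click anticlockwise of the line; yellow and blue are on the other side. I'll go over the rocker's ribbed end with the hand shut.

```bash
python3 -m handwheel '[{"hand":0,"dp":[150,-150,0],"twist":[0,0,-0.5]},{"hand":0,"dp":[150,-150,0],"twist":[0,0,-0.5]},{"hand":0,"dp":[150,-150,0],"twist":[0,0,-0.5]},{"hand":0,"dp":[300,-290,0],"twist":[0,0,-0.85]},{"hand":0,"dp":[300,-290,0],"twist":[0,0,-0.85]},{"hand":0,"dp":[300,-290,0],"twist":[0,0,-0.85]},{"hand":0,"dp":[300,-290,0],"twist":[0,0,-0.85]},{"hand":0,"dp":[300,-290,0],"twist":[0,0,-0.85]}]'
cat > goto.py <<'E'
import sys
from h import *
s=bot.read_state(); R=np.array(s["tool_rot"]); p=np.array(s["position"])
t=np.array([float(a) for a in sys.argv[1:4]]); yaw=np.radians(float(sys.argv[4]))
c,n=np.cos(yaw),np.sin(yaw); T=np.array([[c,n,0],[n,-c,0],[0,0,-1]])
print("t",s["time_s"],"pos",np.round(p,4),"yaw",np.degrees(np.arctan2(R[1,0],R[0,0])),"F",np.round(s["ft_force"],1),"open",s["opening"])
print("dp mm",np.round(R.T@(t-p)*1000,1),"twist",np.round(cv2.Rodrigues(R.T@T)[0].ravel(),4))
E
python3 goto.py 0.458 0.016 0.15 91
```

```text
time_s: 2.2
position: [0.3848, -0.1517, 0.2395]
tool_rot: [[0.33, 0.944, 0.0], [0.944, -0.33, -0.0], [0.0, 0.0, -1.0]]
ft_force: [-0.3, -0.3, -0.8]
opening: -0.0002
finger_force: 0.0
t 2.2 pos [ 0.3848 -0.1517  0.2395] yaw 70.7137520511579 F [-0.3 -0.3 -0.8] open -0.0002111839422682067
dp mm [182.4  13.7  89.5] twist [ 4.000e-04 -1.000e-04 -3.541e-01]
```

```bash
python3 -m handwheel '[{"hand":0,"dp":[60,5,0],"twist":[0,0,-0.18]},{"hand":0,"dp":[120,9,20],"twist":[0,0,-0.354]},{"hand":0,"dp":[182,14,60],"twist":[0,0,-0.354]},{"hand":0,"dp":[182,14,90],"twist":[0,0,-0.354]},{"hand":0,"dp":[182,14,90],"twist":[0,0,-0.354]},{"hand":0,"dp":[182,14,90],"twist":[0,0,-0.354]}]' >/dev/null
cat > look.py <<'E'
import sys
from h import *
f=cams.grab_frame("wrist"); s=bot.read_state()
M=np.array(f["mount"])
for n in sys.argv[2:]:
    for q in finder.tip_of(f,n)[:1]:
        c=M@np.append(q["position"],1); print(n,round(q["p"],2),np.round(np.array(s["tool_rot"])@c[:3]+s["position"],4))
cv2.imwrite(sys.argv[1],f["image"][:,:,::-1])
E
python3 look.py pics/w1.png free_end lock_end dial_top red_peg dial_mark; python3 goto.py 0.458 0.016 0.1 91
```

```text
free_end 0.62 [0.4634 0.0168 0.0816]
dial_top 0.47 [ 0.4612 -0.1075  0.1012]
t 3.25 pos [0.4591 0.0122 0.1503] yaw 90.62224250052066 F [-0.2  1.5 -0. ] open -0.00012217393417254411
dp mm [ 3.8 -1.1 50.3] twist [ 0.0021  0.0004 -0.0066]
```

View pics/w1.png

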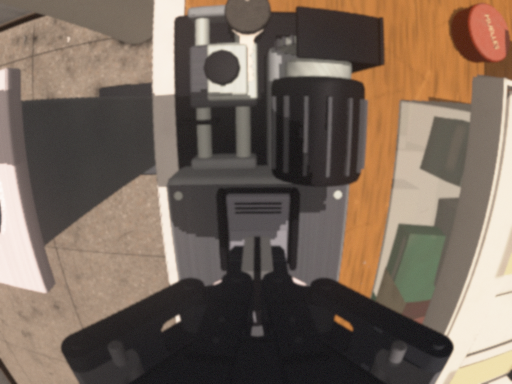

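The picture shows the finger tips centred on the rocker's ribbed end (column 258; the rocker spans 220–298). I'll press there.

```bash
python3 -m handwheel '[{"hand":0,"dp":[4,0,40],"twist":[0,0,-0.007]},{"hand":0,"dp":[4,0,55],"twist":[0,0,-0.007]},{"hand":0,"dp":[4,0,60],"twist":[0,0,-0.007]},{"hand":0,"dp":[4,0,62],"twist":[0,0,-0.007]},{"hand":0,"dp":[4,0,64],"twist":[0,0,-0.007]}]'; python3 -m handwheel '[{"hand":0,"dp":[0,0,1],"twist":[0,0,0]},{"hand":0,"dp":[0,0,2],"twist":[0,0,0]}]'
```

```text
time_s: 3.88
position: [0.459, 0.0167, 0.086]
tool_rot: [[-0.019, 1.0, 0.002], [1.0, 0.019, -0.0], [-0.0, 0.002, -1.0]]
ft_force: [0.3, 0.9, 1.3]
opening: -0.0
finger_force: 1.0
time_s: 4.12
position: [0.4591, 0.017, 0.0839]
tool_rot: [[-0.019, 1.0, 0.002], [1.0, 0.019, 0.0], [0.0, 0.002, -1.0]]
ft_force: [-2.1, 2.9, 11.0]
opening: 0.0002
finger_force: 5.7
```

```bash
python3 -m handwheel '[{"hand":0,"dp":[0,0,1],"twist":[0,0,0]},{"hand":0,"dp":[0,0,2],"twist":[0,0,0]},{"hand":0,"dp":[0,0,2],"twist":[0,0,0]}]'
```

```text
time_s: 4.5
position: [0.4591, 0.017, 0.0836]
tool_rot: [[-0.019, 1.0, 0.002], [1.0, 0.019, -0.0], [-0.0, 0.002, -1.0]]
ft_force: [-6.8, 1.6, 20.4]
opening: 0.0002
finger_force: 10.7
```

The rocker is at its stop, so the dial should be free. Next I'll lift and move over the dial with the hand opened to straddle its ribbed band.

```bash
python3 -m handwheel '[{"hand":0,"dp":[0,0,-50],"twist":[0,0,0]},{"hand":0.65,"dp":[-60,1,-55],"twist":[0,0,0]},{"hand":0.65,"dp":[-121,1,-55],"twist":[0,0,0]},{"hand":0.65,"dp":[-121,1,-55],"twist":[0,0,0]},{"hand":0.65,"dp":[-121,1,-55],"twist":[0,0,0]},{"hand":0.65,"dp":[-121,1,-55],"twist":[0,0,0]}]' >/dev/null
python3 look.py pics/w2.png free_end lock_end dial_top red_peg dial_mark; python3 goto.py 0.460 -0.104 0.11 91
```

```text
free_end 0.8 [0.4624 0.0167 0.0748]
lock_end 0.94 [ 0.4594 -0.0226  0.0838]
dial_top 0.88 [ 0.4632 -0.1024  0.1011]
dial_mark 0.88 [ 0.4056 -0.1067  0.0765]
t 5.55 pos [ 0.4617 -0.1035  0.1363] yaw 91.1570209220407 F [-0.3  0.2  0.4] open 0.055374181228952414
dp mm [-0.5 -1.7 26.3] twist [-0.      0.0001  0.0027]
```

View pics/w2.png

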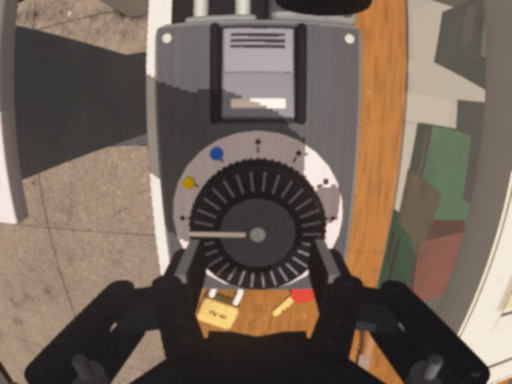

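The wrist view shows the rocker tipped to free and the fingers straddling the dial evenly (centre at column 257). I'll lower until they touch.

```bash
python3 -m handwheel '[{"hand":0.65,"dp":[0,-1,22],"twist":[0,0,0]},{"hand":0.65,"dp":[0,-1,26],"twist":[0,0,0]},{"hand":0.65,"dp":[0,-1,28],"twist":[0,0,0]},{"hand":0.65,"dp":[0,-1,29],"twist":[0,0,0]}]'; python3 -m handwheel '[{"hand":0.65,"dp":[0,0,1],"twist":[0,0,0]},{"hand":0.65,"dp":[0,0,2],"twist":[0,0,0]}]'|grep -A9 posi
```

```text
time_s: 6.05
position: [0.461, -0.1042, 0.1077]
tool_rot: [[-0.019, 1.0, 0.001], [1.0, 0.019, -0.0], [-0.0, 0.001, -1.0]]
ft_force: [0.6, 0.5, 0.4]
opening: 0.0553
finger_force: 0.0
position: [0.4609, -0.1042, 0.1056]
tool_rot: [[-0.019, 1.0, 0.001], [1.0, 0.019, -0.0], [-0.0, 0.001, -1.0]]
ft_force: [1.1, -1.0, 0.4]
opening: 0.0554
finger_force: 0.0
```

```bash
python3 -m handwheel '[{"hand":0.65,"dp":[0,0,1],"twist":[0,0,0]},{"hand":0.65,"dp":[0,0,2],"twist":[0,0,0]}]'|grep -A9 posi;python3 -m handwheel '[{"hand":0.65,"dp":[0,0,1],"twist":[0,0,0]},{"hand":0.65,"dp":[0,0,2],"twist":[0,0,0]}]'|grep -A9 posi
```

```text
position: [0.4609, -0.1042, 0.1047]
tool_rot: [[-0.019, 1.0, 0.001], [1.0, 0.019, -0.001], [-0.001, 0.001, -1.0]]
ft_force: [-4.0, 2.7, 18.6]
opening: 0.0555
finger_force: 9.3
position: [0.461, -0.1043, 0.1046]
tool_rot: [[-0.019, 1.0, 0.002], [1.0, 0.019, -0.001], [-0.001, 0.002, -1.0]]
ft_force: [-11.1, 3.9, 34.3]
opening: 0.0555
finger_force: 17.3
```

```bash
python3 -m handwheel '[{"hand":0.65,"dp":[0,0,-1],"twist":[0,0,-0.1]},{"hand":0.65,"dp":[0,0,-1],"twist":[0,0,-0.2]},{"hand":0.65,"dp":[0,0,-1],"twist":[0,0,-0.3]},{"hand":0.65,"dp":[0,0,-1],"twist":[0,0,-0.4]},{"hand":0.65,"dp":[0,0,-1],"twist":[0,0,-0.5]},{"hand":0.65,"dp":[0,0,-1],"twist":[0,0,-0.55]},{"hand":0.65,"dp":[0,0,-1],"twist":[0,0,-0.55]}]'; python3 look.py pics/w3.png dial_mark red_peg lock_end dial_top
```

```text
time_s: 7.68
position: [0.4604, -0.1047, 0.1047]
tool_rot: [[-0.539, 0.842, 0.001], [0.842, 0.539, -0.002], [-0.002, -0.001, -1.0]]
ft_force: [-7.0, 0.2, 21.9]
opening: 0.0554
finger_force: 10.5
dial_mark 0.69 [ 0.4122 -0.1346  0.077 ]
red_peg 0.73 [ 0.4143 -0.1311  0.0778]
lock_end 0.98 [ 0.4589 -0.0207  0.0848]
dial_top 0.8 [ 0.4633 -0.1043  0.1042]
```

View pics/w3.png

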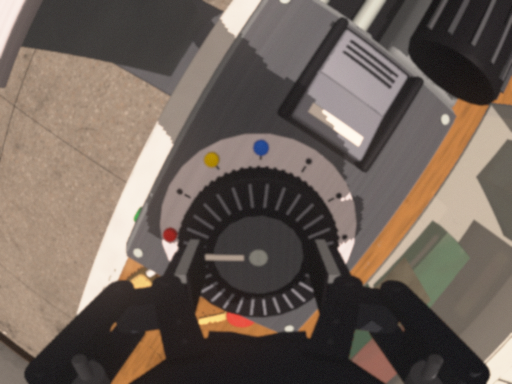

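The line has turned with the fingers: its tip is at (205,257), pointing at the red peg at (170,235), which sits lower and so is shifted. I'll lift so it can click, then check.

```bash
python3 -m handwheel '[{"hand":0.65,"dp":[0,0,-5],"twist":[0,0,0]},{"hand":0.65,"dp":[0,0,-45],"twist":[0,0,0]},{"hand":0,"dp":[0,0,-45],"twist":[0,0,0.18]},{"hand":0,"dp":[0,0,-45],"twist":[0,0,0.36]},{"hand":0,"dp":[0,0,-45],"twist":[0,0,0.55]},{"hand":0,"dp":[0,0,-45],"twist":[0,0,0.55]}]'; python3 look.py pics/w4.png dial_mark red_peg lock_end free_end dial_top; python3 goto.py 0.460 -0.024 0.11 91
python3 - <<'E'
from h import *
f=cams.grab_frame("top")
cv2.imwrite("pics/top2.png",cv2.resize(f["image"][155:235,240:345,::-1],None,fx=6,fy=6,interpolation=cv2.INTER_CUBIC))
E
```

```text
time_s: 8.68
position: [0.4606, -0.1041, 0.1472]
tool_rot: [[-0.021, 1.0, -0.0], [1.0, 0.021, 0.0], [0.0, -0.0, -1.0]]
ft_force: [0.2, 0.1, -0.6]
opening: 0.0002
finger_force: 0.0
dial_mark 0.82 [ 0.4123 -0.1346  0.0737]
red_peg 0.61 [ 0.4165 -0.133   0.0781]
lock_end 0.59 [ 0.4618 -0.0212  0.0841]
free_end 0.82 [0.461  0.0155 0.077 ]
dial_top 0.84 [ 0.4642 -0.1047  0.1041]
t 8.975 pos [ 0.4606 -0.1041  0.1472] yaw 91.15250891723134 F [ 0.7 -0.4  0.4] open -0.00020573240672802862
dp mm [80.1  1.  37.2] twist [-0.0001  0.      0.0027]
```

View pics/w4.png

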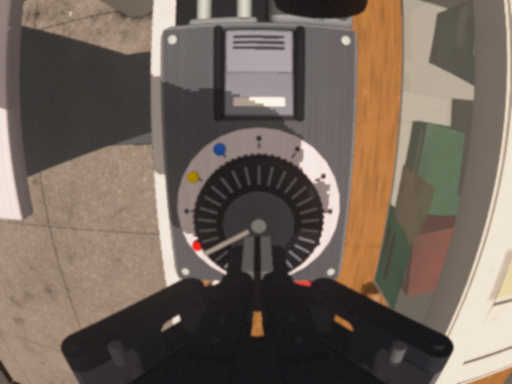

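The white line now points straight at the red peg at (198,245), so it has clicked in. Next I'll press the white-bar end.

```bash
python3 -m handwheel '[{"hand":0,"dp":[45,1,0],"twist":[0,0,0]},{"hand":0,"dp":[80,1,0],"twist":[0,0,0]},{"hand":0,"dp":[80,1,40],"twist":[0,0,0]},{"hand":0,"dp":[80,1,54],"twist":[0,0,0]},{"hand":0,"dp":[80,1,58],"twist":[0,0,0]},{"hand":0,"dp":[80,1,61],"twist":[0,0,0]},{"hand":0,"dp":[80,1,63],"twist":[0,0,0]}]';python3 -m handwheel '[{"hand":0,"dp":[0,0,1],"twist":[0,0,0]},{"hand":0,"dp":[0,0,2],"twist":[0,0,0]},{"hand":0,"dp":[0,0,2],"twist":[0,0,0]}]'|grep -A9 posi
```

```text
time_s: 9.9
position: [0.4608, -0.0247, 0.085]
tool_rot: [[-0.018, 1.0, 0.001], [1.0, 0.018, -0.001], [-0.001, 0.001, -1.0]]
ft_force: [-1.6, -1.0, 2.9]
opening: -0.0002
finger_force: 1.1
position: [0.4609, -0.0248, 0.0839]
tool_rot: [[-0.019, 1.0, 0.002], [1.0, 0.019, -0.002], [-0.002, 0.002, -1.0]]
ft_force: [-4.2, -2.3, 12.1]
opening: -0.0
finger_force: 5.9
```

```bash
python3 -m handwheel '[{"hand":0,"dp":[0,0,1],"twist":[0,0,0]},{"hand":0,"dp":[0,0,1.5],"twist":[0,0,0]},{"hand":0,"dp":[0,0,1.5],"twist":[0,0,0]}]'|grep -A9 posi; python3 -m handwheel '[{"hand":0,"dp":[0,0,-20],"twist":[0,0,0]},{"hand":0,"dp":[-40,0,-70],"twist":[0,0,0]},{"hand":0,"dp":[-80,0,-80],"twist":[0,0,0]},{"hand":0,"dp":[-80,0,-80],"twist":[0,0,0]},{"hand":0,"dp":[-80,0,-80],"twist":[0,0,0]}]'|grep -A9 posi;  python3 look.py pics/w5.png dial_mark red_peg lock_end free_end
```

```text
position: [0.461, -0.0248, 0.0837]
tool_rot: [[-0.019, 1.0, 0.003], [1.0, 0.019, -0.002], [-0.002, 0.003, -1.0]]
ft_force: [-8.2, -1.4, 23.7]
opening: -0.0001
finger_force: 12.0
position: [0.4614, -0.1037, 0.1604]
tool_rot: [[-0.019, 1.0, -0.0], [1.0, 0.019, 0.001], [0.001, -0.0, -1.0]]
ft_force: [-0.3, 0.4, -0.4]
opening: 0.0
finger_force: 0.0
dial_mark 0.56 [ 0.4133 -0.1341  0.0739]
red_peg 0.4 [ 0.4158 -0.1299  0.0785]
lock_end 0.57 [ 0.4629 -0.0252  0.0772]
free_end 0.79 [0.4603 0.0149 0.08  ]
```

View pics/w5.png

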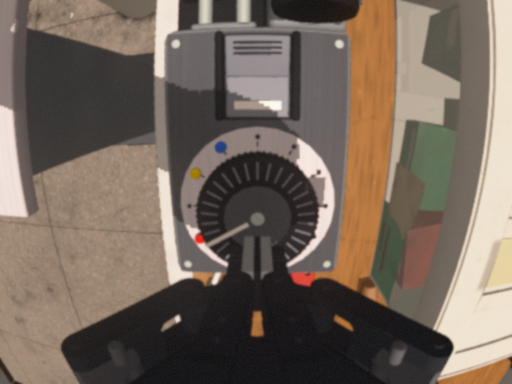

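The line is still at the red peg (200,239). The white-bar end is down, measuring about 77 mm with the ribbed end at about 80 mm, and the hand is clear of everything.

```bash
python3 -c "
from station import bot
print(bot.hand_in())"
```

```text
the job is handed in; nothing more can be done
None
```

The dial was freed, turned one click anticlockwise to the red peg and locked there, and the job is handed in at about 11 s of the 48 s allowed; the bystander items were not touched.

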